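# Air the damp cabinet

## Task

Air the small white damp cabinet: take its blue-framed glass door by the steel handle and swing it wide open (nearly square to the cabinet or further), and only then slide the sprung vent shutter on its roof to half open by the red tab, so that the shutter's red pointer stands at the red middle mark. The shutter springs shut by itself, so finish while still holding the tab at half travel, with the door left open. Leave the ivory mug and the tall white casting that stand either side undisturbed.

Things in the scene. Friction and masses are not known exactly. Their poses are not given: they have to be found in the camera images.
- cabinet: white damp cabinet, fixed, 150 mm deep (x), 220 wide (y), roof 130 mm above the worktop; origin at the centre of its underside. x points to its back, y to the left seen from the robot; the front (door, round dial at right) faces the robot. On the roof: two rails along y, 10 mm high, inner faces at x = -53 and +23 mm; black spring housing 16 mm high at y = 72 to 98 mm
- door (a joint): angle of the blue-framed door in rad: 0 shut, grows as it opens toward the robot, to 1.9; it turns clockwise seen from above, stays where it is left (hinge friction about 0.1 N m), and starts shut or slightly ajar
- door_hinge (a point): point on the door's vertical hinge axis, at the left front of the cabinet (cabinet frame x = -81, y = +100 mm), 100 mm above the worktop. The door panel is 150 mm wide, 12 to 125 mm above the worktop, 10 mm thick
- door_handle (a point): point on the upright steel bar (10 mm diameter) of the door handle, 100 mm above the worktop; the bar spans heights 50 to 120 mm, 40 mm in front of the door face: 46 mm out from and 130 mm along the door from the hinge axis. Door shut: x = -127, y = -30 mm in the cabinet frame. Can be pinched from above, fingers either side along the door
- shutter (a joint): opening of the vent shutter in m: 0 shut, 0.060 fully open (end stop), half travel 0.030; grows as it slides along the cabinet's +y (to the left). A spring always drives it shut: about 2.4 N at 0, rising 1.2 N per 10 mm to 6 N at half and 9.6 N at full
- vent_tab: red upright tab (with the shutter plate it is fixed on), the part to hold: 12 mm thick along the slide (cabinet y), 30 mm across (cabinet x), 42 mm high (lowest 4 mm flare to 20 mm thick); origin at its centre, 156 mm above the worktop. Axes parallel to the cabinet's; with the shutter shut it is at x = -15, y = -30 mm in the cabinet frame
- mug: ivory mug, 121 x 156 x 105 mm, loose bystander to the left of the cabinet; origin at its underside
- cast_fork: tall white plaster casting, 73 x 82 x 151 mm, standing loose to the right of the cabinet; origin at the centre of its underside

How it is judged:
By the outcome, as a careful person would: the job done as asked, in the order asked, and still so for the second after the job is handed in, while the arm keeps its last pose, push and grip.
It also fails if it takes over 51 s, if anything falls off the work surface, if the arm or the gripper's body presses on something with over 40 N, if the wrist force passes 120 N, or if a joint passes its speed limit or range.

## Robot

A 6-joint arm with a two-finger parallel gripper is mounted at the origin on a cart in front of the work surface, level with it; the furniture and walls round the work are solid. World frame = base frame: x ahead of the robot, y to its left, z up, the work surface at z = 0. Lengths are in mm, angles in rad, forces in N, time in s.
With the tool pointing down it reaches from about 350 to 775 mm from the base axis. Payload 7.3 kg.
Tool frame: the origin (TCP) lies on the centre line of the jaws, within the pads' length; the fingertips stand 17 mm ahead of it and the grasp point (between the pads) lies 2 mm behind it; z points along the fingers, y is the line along which they close (so a half turn about z gives the same grasp; the last joint's range is limited). The gripper opens to 92 mm and grips with 3 to 60 N. Pads are 19 mm wide; open, the fingers measure 130 mm over their backs; the gripper's body (75 mm by 190 mm) begins 47 mm behind the grasp point.
Start: joints at [-0.146, 0.342, 1.524, -0, 1.275, -0.146], TCP at [525.017, 0.02, 243.741] pointing down, gripper open.
Joint ranges: [-2.53, 2.53], [-0.77, 2.02], [0.04, 2.7], [-1, 4.14], [0.28, 2.66], [-3.11, 3.11]. Speed limits (rad/s): [2.57, 2.57, 3.14, 3.14, 3.14, 3.14].

## Interface

Orientations are given as [roll, pitch, yaw] about the fixed x, y, z axes, in that order (R = Rz(yaw) Ry(pitch) Rx(roll)).
In Python, from plant import bot gives the robot as it stands. The module is installed in compiled form; this text tells all that it offers.
- The arm moves only by the shell command python3 -m pendant 'ROWS'. ROWS is JSON, a list of rows, each a list of 3 entries, a list of its own where there are three numbers: the shift along the world's x, y, z as a fraction of full scale, then the turn, a rotation vector about the world's x, y, z as a fraction of full scale, then the opening, from -1 (shut) to 1 (fully open), so that 0 is half open. In form: [[[tx, ty, tz], [rx, ry, rz], claw], ...]. A call has exactly 10 rows; each row shifts and turns the commanded pose from where the row before left it; what a row does not reach is not made up. Full scale, the value 1, is 30 mm for a shift and 0.12 rad for a turn. A row lasts 1/12 s, in which the tool goes at most 41.7 mm and 7.16 degrees, less where a joint would pass 70% of its speed; a pose out of reach is approached as far as the arm can. A call with a number of a shift or a turn outside -1 to 1 is refused whole. A call with a gripper value outside its range is refused whole. The fingers move at their own pace and stop on an object; the grip force is fixed at half the most. Time passes only in rows, so rows that do not move let the fingers close, or fill a call up. It gives the time, the measured TCP pose, the force, the opening and the grip force at its end, in the units of the state.
- bot.get_obs(): the state, without advancing time (a new reading comes with each control period).
- bot.capture(name): name is "scene" or "side" or "wrist"; returns the picture (480x640x3 uint8, blue, green, red); there is no depth.
- bot.camera_params(name): a dict with "fovy" (degrees; the focal length in pixels is half the picture's height over the tangent of half this angle, whatever the lens; pixels are square), "cx", "cy" (the principal point, pixels), "camera_from_world" (4x4, takes a point from world to camera coordinates). Camera axes: x right, y down, z forward; pixel columns grow to the right and rows downward; lengths in mm; the calibration is good to about 2 mm. A picture is of the moment at which its call begins: read the wrist's pose just before it. camera_params takes no time and is no camera call; for the wrist camera it gives the pose at the moment of the call.
- bot.close_job(): hands the job in; it is judged then, once.
The state is a dict: "time": time; "joint_positions": joint angles; "dq": joint speeds; "tau": joint torques, N m; "tool_pos": TCP position; "tcp_rot": TCP orientation; "contact_force": force on the tool from outside, world axes, zero at the start; "moment": the same for the moment, N m; "grip_width": finger opening in mm; "finger_force": force on a finger pad.
Only numpy, scipy, OpenCV 4.12 (cv2) and the standard library are available. Lean on these libraries where they do the work, as an engineer would, in place of code of your own. Each camera call takes 0.05 s, during which the arm holds its last target. There are 200 camera calls.

## Working session

There is one attempt and no reset: what is moved stays moved. The work goes in short steps, Python scripts to look and compute and a shell command to move; the robot and the scene stay as the last step left them, time stands still between calls to the robot, and variables do not carry over. Pictures are saved under pics/ and viewed, at most 10 in all, crops included, and the job is handed in when it is done.

```bash
mkdir -p pics; cat > h.py <<'E'
import numpy as np, cv2
from plant import bot
def ray(p,u,v):
    f=240/np.tan(np.radians(p["fovy"])/2); T=np.array(p["camera_from_world"])
    R,t=T[:3,:3],T[:3,3]; d=R.T@np.array([(u-p["cx"])/f,(v-p["cy"])/f,1]); return -R.T@t,d
def onz(p,u,v,z):
    o,d=ray(p,u,v); return o+d*(z-o[2])/d[2]
def proj(p,X):
    f=240/np.tan(np.radians(p["fovy"])/2); T=np.array(p["camera_from_world"])
    c=T[:3,:3]@np.array(X)+T[:3,3]; return c[0]/c[2]*f+p["cx"],c[1]/c[2]*f+p["cy"]
E
python3 - <<'E'
from h import *
for n in("scene","side"):
    cv2.imwrite(f"pics/{n}0.png",bot.capture(n)); p=bot.camera_params(n); print(n,p["fovy"],np.round(ray(p,320,240),2))
print(bot.get_obs())
E
```

```text
scene 42.542086765974204 [[-3.57550e+02  8.34840e+02  1.24611e+03]
 [ 5.40000e-01 -5.00000e-01 -6.80000e-01]]
side 45.75217462822437 [[ 2.76250e+02 -1.17429e+03  8.73280e+02]
 [ 2.00000e-01  8.10000e-01 -5.50000e-01]]
{'time': 0.1, 'joint_positions': array([-1.45976213e-01,  3.42636135e-01,  1.52493608e+00, -5.11321605e-06,
        1.27543221e+00, -1.46019503e-01]), 'dq': array([ 0.00042797, -0.00151295, -0.00277014,  0.00019154, -0.00096613,
       -0.0002152 ]), 'tau': array([ 1.49919495e-03, -4.32001984e+01, -2.44694173e+01,  7.19219679e-02,
        5.25739230e-02, -9.79429342e-05]), 'tool_pos': array([5.24643049e+02, 8.57376641e-02, 2.43118145e+02]), 'tcp_rot': array([-3.14019519e+00, -2.00577421e-04,  1.57084097e+00]), 'contact_force': array([ 0.05043163, -0.31982985,  0.7785939 ]), 'moment': array([0.03699013, 0.04594993, 0.03220687]), 'finger_force': 0.0, 'grip_width': 91.90373826875437}
```

View pics/scene0.png

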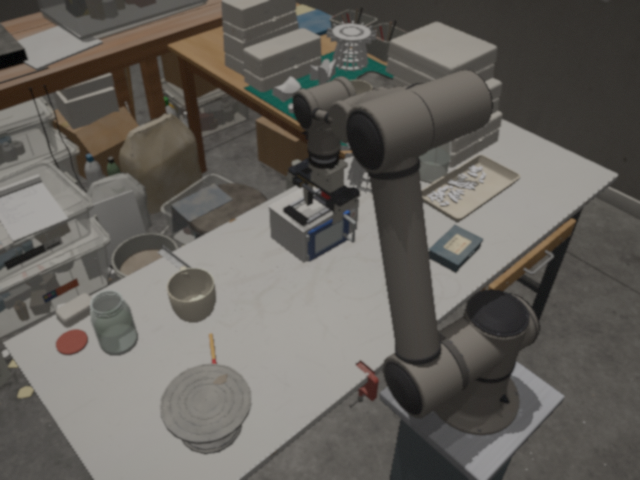

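View pics/side0.png

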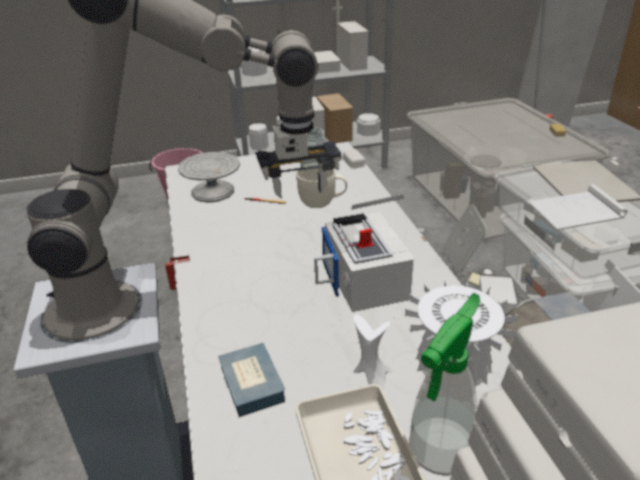

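Scene: the cabinet is at about (315,225), with the mug at (190,293). Side: the red tab is at (365,238), the blue door at (330,260) and the casting at (370,345). Next I'll crop the side view and take a wrist picture.

```bash
python3 - <<'E'
from h import *
im=cv2.imread("pics/side0.png"); a=cv2.resize(im[200:320,290:430],None,fx=5,fy=5,interpolation=cv2.INTER_CUBIC)
cv2.imwrite("pics/sidecrop.png",a)
cv2.imwrite("pics/w0.png",bot.capture("wrist"))
p=bot.camera_params("side"); 
b,g,r=[im[...,i].astype(int) for i in range(3)]
m=((r>120)&(g<70)&(b<70)).astype(np.uint8); n,l,s,c=cv2.connectedComponentsWithStats(m)
for i in range(1,n):
    if s[i,4]>20: print(s[i],c[i],onz(p,*c[i],156).round())
E
```

```text
[360 229  11   5  29] [365.55172414 231.24137931] [ 654. -101.  156.]
```

View pics/sidecrop.png

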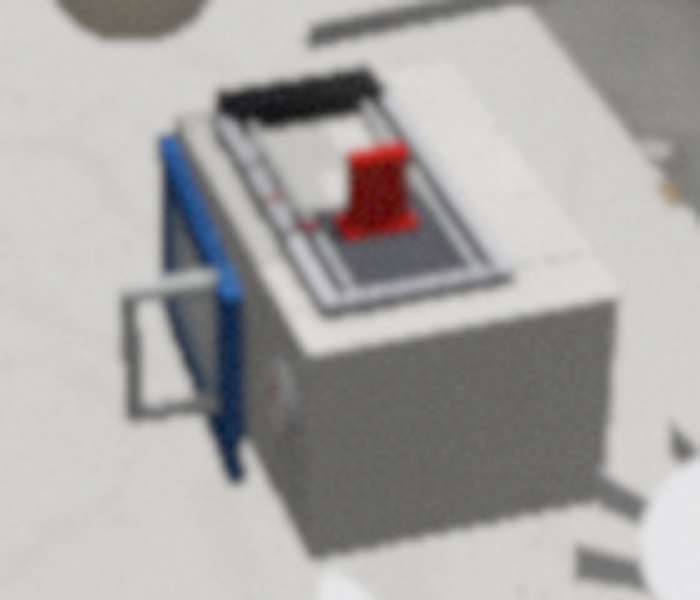

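View pics/w0.png

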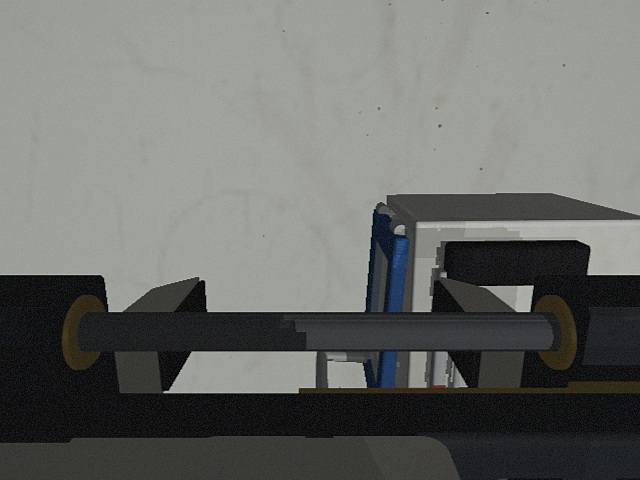

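Side crop (5x, offset 290,200): roof corners are front-right (310,355), back-right (618,295) and front-left (180,117). The handle bar's top is at (127,292) and its bottom at (135,415). The tab top spans (348..408, ~150). The door is slightly ajar, and the pointer and middle mark are at (308,227) and (273,196). The wrist view shows the cabinet's left part with the hinge near (390,220).

```bash
python3 - <<'E'
from h import *
p=bot.camera_params("side")
P=lambda u,v,z:onz(p,290+(u-2)/5,200+(v-2)/5,z)
FR,BR,FL=P(310,355,130),P(618,295,130),P(180,117,130)
print(FR.round(),BR.round(),FL.round(),"depth",np.linalg.norm(BR-FR),"width",np.linalg.norm(FL-FR))
ht,hb=P(127,292,120),P(135,413,50);print("handle",ht.round(),hb.round())
tt=P(379,152,177);print("tabtop",tt.round(), "ptr",P(308,227,140).round(),"mid",P(273,196,140).round())
a=FL-FR;th=np.arctan2(a[1],a[0])-np.pi/2; e=BR-FR;print("yaw",th,np.arctan2(e[1],e[0]))
d=P(235,290,125);print("door free top",d.round())
th=np.mean([th,np.arctan2(e[1],e[0])])
R=np.array([[np.cos(th),-np.sin(th)],[np.sin(th),np.cos(th)]])
for nm,X,l in(("FR",FR,(-75,-110)),("BR",BR,(75,-110)),("FL",FL,(-75,110)),("tab",tt,(-15,-30))):
    print(nm,(X[:2]-R@np.array(l)).round(1))
w=bot.camera_params("wrist");print(ray(w,320,240))
E
```

```text
[ 585. -207.  130.] [ 732. -205.  130.] [585.   4. 130.] depth 146.99152047900006 width 211.61574463257267
handle [ 524. -122.  120.] [ 525. -123.   50.]
tabtop [ 644. -128.  177.] ptr [ 611. -124.  140.] mid [603. -94. 140.]
yaw 0.0042721609557425655 0.014896498248524136
door free top [ 570. -142.  125.]
FR [659.4 -96.5]
BR [656.4 -95.7]
FL [ 660.6 -104.9]
tab [658.8 -97.5]
(array([526.36229308,  66.86090638, 384.53380363]), array([ 0.00100906, -0.24746301, -0.96890067]))
```

```bash
python3 -m pendant '[[[0,-0.4,0],[0,0,1],1],[[0,-0.4,0],[0,0,1],1],[[0,-0.4,0],[0,0,1],1],[[0,-0.4,0],[0,0,1],1],[[0,-0.4,0],[0,0,1],1],[[0,-0.4,0],[0,0,1],1],[[0,-0.4,0],[0,0,1],1],[[0,-0.4,0],[0,0,1],1],[[0,-0.4,0],[0,0,1],1],[[0,-0.4,0],[0,0,1],1]]'
python3 -m pendant '[[[0,0,-0.3],[0,0,1],1],[[0,0,-0.3],[0,0,1],1],[[0,0,-0.3],[0,0,1],1],[[0,0,-0.3],[0,0,0.1],1],[[0,0,0],[0,0,0],1],[[0,0,0],[0,0,0],1],[[0,0,0],[0,0,0],1],[[0,0,0],[0,0,0],1],[[0,0,0],[0,0,0],1],[[0,0,0],[0,0,0],1]]'
python3 - <<'E'
from h import *
w=bot.camera_params("wrist"); cv2.imwrite("pics/w1.png",bot.capture("wrist")); np.save("w1.npy",[w["fovy"],w["cx"],w["cy"]]); np.save("w1T.npy",w["camera_from_world"])
p=bot.camera_params("side")
print("mug",onz(p,317,200,0).round(),onz(p,317,172,105).round(),"cast base",onz(p,368,382,0).round(),"top",onz(p,370,320,151).round(),onz(p,357,315,151).round(),onz(p,388,322,151).round())
E
```

```text
time: 0.98
tool_pos: [524.8, -120.5, 243.4]
tcp_rot: [3.141, -0.001, 2.777]
contact_force: [-0.2, -0.4, 0.2]
grip_width: 91.9
finger_force: 0.0
time: 1.82
tool_pos: [525.2, -120.0, 208.1]
tcp_rot: [-3.141, 0.001, -3.141]
contact_force: [-0.0, 0.5, 0.2]
grip_width: 91.7
finger_force: 0.0
mug [650. 353.   0.] [649. 338. 105.] cast base [ 555. -411.    0.] top [ 562. -396.  151.] [ 543. -375.  151.] [ 593. -412.  151.]
```

View pics/w1.png

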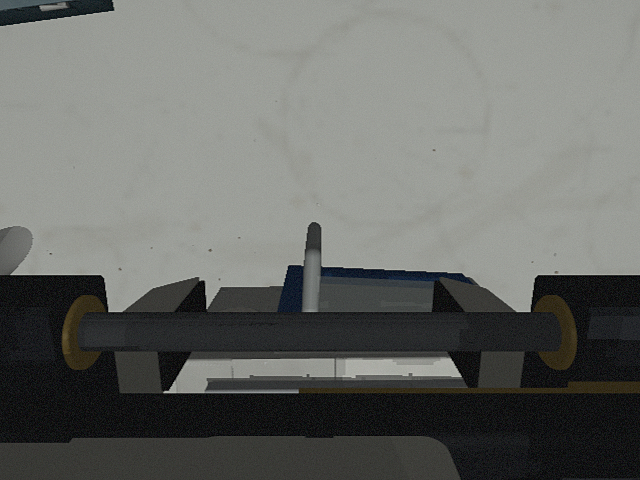

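Wrist: the handle's top bar runs from (314,226) down to (311,310), with the dark upright at (314,222-248). The blue door is behind it and the casting is at far left (10,250).

```bash
python3 - <<'E'
from h import *
w=bot.camera_params("wrist"); print(ray(w,320,240)[0].round(), bot.get_obs()["tool_pos"])
for z in(120,85,50): print(z,np.round(proj(w,[524.5,-122.5,z])), onz(w,314,248,z).round(1),onz(w,314,226,z).round(1))
E
```

```text
[ 460. -120.  349.] [ 525.15616073 -119.98584681  208.05653526]
120 [314. 250.] [ 523.4 -122.6  120. ] [ 510.5 -122.6  120. ]
85 [315. 235.] [ 533.  -123.1   85. ] [ 518.2 -123.1   85. ]
50 [315. 224.] [ 542.6 -123.6   50. ] [ 525.9 -123.5   50. ]
```

The second view agrees: the handle is at (524.5, -122.5). Descend and pinch.

```bash
python3 -m pendant '[[[0,-0.08,-0.6],[0,0,0],1],[[0,0,-0.6],[0,0,0],1],[[0,0,-0.6],[0,0,0],0.5],[[0,0,-0.6],[0,0,0],0],[[0,0,-0.6],[0,0,0],0],[[0,0,-0.33],[0,0,0],0],[[0,0,0],[0,0,0],-1],[[0,0,0],[0,0,0],-1],[[0,0,0],[0,0,0],-1],[[0,0,0],[0,0,0],-1]]'
python3 -m pendant '[[[0,0,0],[0,0,0],-1],[[0,0,0],[0,0,0],-1],[[0,0,0],[0,0,0],-1],[[0,0,0],[0,0,0],-1],[[0,0,0],[0,0,0],-1],[[0,0,0],[0,0,0],-1],[[0,0,0],[0,0,0],-1],[[0,0,0],[0,0,0],-1],[[0,0,0],[0,0,0],-1],[[0,0,0],[0,0,0],-1]]'
python3 - <<'E'
import numpy as np
H=np.array([578,2.]); v0=np.array([-46,-130.])
f=lambda p:H+np.array([[np.cos(p),np.sin(p)],[-np.sin(p),np.cos(p)]])@v0
ps=np.arange(0.066,1.75,0.06)
X=np.array([f(p) for p in ps]); D=np.diff(X,axis=0)/30
for p,x,d in zip(ps[1:],X[1:],D): print(round(p,3),x.round(1),d.round(3))
E
```

```text
time: 2.7
tool_pos: [525.7, -122.6, 109.0]
tcp_rot: [-3.141, 0.002, -3.14]
contact_force: [-0.2, -0.2, -0.2]
grip_width: 42.8
finger_force: 0.0
time: 3.53
tool_pos: [524.8, -123.6, 108.0]
tcp_rot: [-3.14, -0.0, -3.141]
contact_force: [-2.3, -5.6, 1.1]
grip_width: 9.1
finger_force: 30.0
0.126 [ 516.  -121.2] [-0.25   0.116]
0.186 [ 508.8 -117.3] [-0.243  0.131]
0.246 [ 501.7 -112.9] [-0.234  0.146]
0.306 [ 495.  -108.1] [-0.225  0.159]
0.366 [ 488.5 -102.9] [-0.215  0.173]
0.426 [482.4 -97.4] [-0.204  0.185]
0.486 [476.6 -91.5] [-0.193  0.197]
0.546 [471.2 -85.2] [-0.181  0.208]
0.606 [466.1 -78.7] [-0.168  0.219]
0.666 [461.5 -71.8] [-0.154  0.228]
0.726 [457.3 -64.7] [-0.141  0.237]
0.786 [453.5 -57.3] [-0.126  0.245]
0.846 [450.2 -49.8] [-0.111  0.252]
0.906 [447.3 -42. ] [-0.096  0.259]
0.966 [444.9 -34.1] [-0.08   0.264]
1.026 [443. -26.] [-0.064  0.268]
1.086 [441.5 -17.9] [-0.048  0.272]
1.146 [440.6  -9.7] [-0.032  0.274]
1.206 [440.1  -1.4] [-0.015  0.275]
1.266 [440.2   6.9] [0.001 0.276]
1.326 [440.7  15.1] [0.018 0.275]
1.386 [441.8  23.3] [0.034 0.274]
1.446 [443.3  31.5] [0.051 0.271]
1.506 [445.3  39.5] [0.067 0.268]
1.566 [447.8  47.4] [0.083 0.263]
1.626 [450.7  55.1] [0.099 0.258]
1.686 [454.1  62.6] [0.114 0.251]
1.746 [458.  70.] [0.129 0.244]
```

Pinched. Swing along the arc, turning the tool with the door.

```bash
python3 -m pendant '[[[-0.25,0.12,0],[0,0,-0.5],-1],[[-0.24,0.13,0],[0,0,-0.5],-1],[[-0.23,0.15,0],[0,0,-0.5],-1],[[-0.23,0.16,0],[0,0,-0.5],-1],[[-0.21,0.17,0],[0,0,-0.5],-1],[[-0.2,0.19,0],[0,0,-0.5],-1],[[-0.19,0.2,0],[0,0,-0.5],-1],[[-0.18,0.21,0],[0,0,-0.5],-1],[[-0.17,0.22,0],[0,0,-0.5],-1],[[-0.15,0.23,0],[0,0,-0.5],-1]]'
```

```text
time: 4.37
tool_pos: [461.6, -69.9, 108.0]
tcp_rot: [-3.138, -0.002, 2.54]
contact_force: [-7.8, -6.8, 4.7]
grip_width: 9.2
finger_force: 30.1
```

```bash
python3 -m pendant '[[[-0.14,0.24,0],[0,0,-0.5],-1],[[-0.13,0.25,0],[0,0,-0.5],-1],[[-0.11,0.25,0],[0,0,-0.5],-1],[[-0.1,0.26,0],[0,0,-0.5],-1],[[-0.08,0.26,0],[0,0,-0.5],-1],[[-0.06,0.27,0],[0,0,-0.5],-1],[[-0.05,0.27,0],[0,0,-0.5],-1],[[-0.03,0.27,0],[0,0,-0.5],-1],[[-0.02,0.28,0],[0,0,-0.5],-1],[[0,0.28,0],[0,0,-0.5],-1]]'
python3 -m pendant '[[[0.02,0.28,0],[0,0,-0.5],-1],[[0.03,0.27,0],[0,0,-0.5],-1],[[0.05,0.27,0],[0,0,-0.5],-1],[[0.07,0.27,0],[0,0,-0.5],-1],[[0.08,0.26,0],[0,0,-0.5],-1],[[0.1,0.26,0],[0,0,-0.5],-1],[[0.11,0.25,0],[0,0,-0.5],-1],[[0,0,0],[0,0,0],-1],[[0,0,0],[0,0,0],-1],[[0,0,0],[0,0,0],-1]]'
```

```text
time: 5.2
tool_pos: [440.5, 10.1, 108.0]
tcp_rot: [-3.139, -0.001, 1.939]
contact_force: [-3.9, -1.3, 4.2]
grip_width: 9.3
finger_force: 30.1
time: 6.03
tool_pos: [455.0, 65.7, 108.0]
tcp_rot: [-3.14, -0.0, 1.525]
contact_force: [-4.2, 0.9, 5.6]
grip_width: 9.5
finger_force: 30.1
```

Door is at about 1.69 rad. Release, lift and go above the tab.

```bash
python3 -m pendant '[[[0,0,0],[0,0,0],0],[[0,0,0],[0,0,0],0],[[0,0,0],[0,0,0],0],[[0,0,0],[0,0,0],0],[[0,0,0],[0,0,0],0],[[0,0,0.5],[0,0,0],0],[[0,0,0.9],[0,0,0],0],[[0,0,1],[0,0,0],0],[[0,0,1],[0,0,0],0],[[0,0,1],[0,0,0],0]]'
python3 -m pendant '[[[0.45,-0.45,0.2],[0,0,1],0],[[0.45,-0.45,0],[0,0,1],0],[[0.45,-0.45,0],[0,0,1],0],[[0.45,-0.45,0],[0,0,1],0],[[0.45,-0.45,0],[0,0,1],0],[[0.45,-0.45,0],[0,0,1],0],[[0.45,-0.45,0],[0,0,1],0],[[0.45,-0.45,0],[0,0,1],0],[[0.45,-0.45,0],[0,0,1],0],[[0.45,-0.45,0],[0,0,1],0]]'
python3 -m pendant '[[[0.3,-0.3,0],[0,0,1],0],[[0.3,-0.3,0],[0,0,1],0],[[0.3,-0.3,0],[0,0,1],0],[[0,-0.3,0],[0,0,0.5],0],[[0,-0.3,0],[0,0,0],0],[[0,-0.3,0],[0,0,0],0],[[0,0,0],[0,0,0],0],[[0,0,0],[0,0,0],0],[[0,0,0],[0,0,0],0],[[0,0,0],[0,0,0],0]]'
python3 - <<'E'
from h import *
w=bot.camera_params("wrist"); a=bot.capture("wrist"); s=bot.capture("side")
cv2.imwrite("pics/m2.png",np.hstack([cv2.resize(a,(400,300)),cv2.resize(s[180:330,270:470],(400,300))]))
print(bot.get_obs()["tool_pos"], proj(w,[644,-128,177]))
b,g,r=[a[...,i].astype(int) for i in range(3)]
m=((r>90)&(g<60)&(b<60)).astype(np.uint8); n,l,st,c=cv2.connectedComponentsWithStats(m)
for i in range(1,n):
    if st[i,4]>20: print(st[i],c[i],onz(w,*c[i],177).round(),onz(w,*c[i],140).round())
E
```

```text
time: 6.87
tool_pos: [455.5, 65.6, 241.2]
tcp_rot: [-3.142, 0.0, 1.523]
contact_force: [1.1, -0.4, 0.4]
grip_width: 45.6
finger_force: 0.0
time: 7.7
tool_pos: [591.3, -70.1, 245.6]
tcp_rot: [-3.142, -0.0, 2.729]
contact_force: [0.3, -0.0, -0.8]
grip_width: 46.2
finger_force: 0.0
time: 8.53
tool_pos: [617.6, -122.8, 246.0]
tcp_rot: [3.141, 0.0, -3.14]
contact_force: [-0.1, -0.2, 0.8]
grip_width: 46.2
finger_force: 0.0
[ 617.69523011 -122.75874688  246.02160013] (np.float64(308.85248666757644), np.float64(307.3560874276378))
[312 225   5  19  53] [313.71698113 233.88679245] [ 603. -125.  177.] [ 612. -126.  140.]
[299 261  32  51 971] [317.59217302 293.11946447] [ 636. -123.  177.] [ 650. -123.  140.]
```

View pics/m2.png

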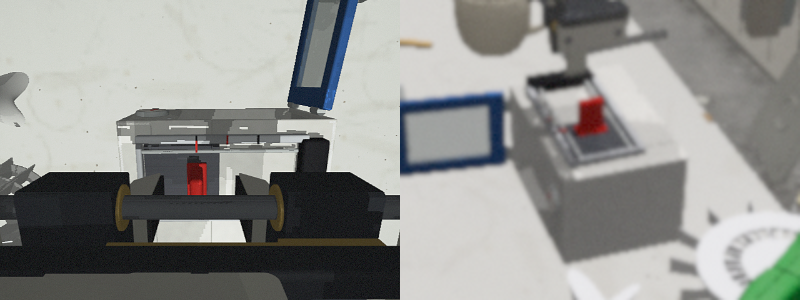

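Wrist (left half): the tab top is at about (315,290) full-res and the pointer at (313,234). The middle mark is near (363,222), the door is wide open, and the bystanders are untouched. Go down and grip the tab.

```bash
python3 -m pendant '[[[0.44,-0.14,0],[0,0,0],0],[[0.44,0,0],[0,0,0],0],[[0,0,-0.6],[0,0,0],0],[[0,0,-0.6],[0,0,0],0],[[0,0,-0.6],[0,0,0],0],[[0,0,-0.6],[0,0,0],0],[[0,0,-0.4],[0,0,0],0],[[0,0,0],[0,0,0],0],[[0,0,0],[0,0,0],0],[[0,0,0],[0,0,0],-1]]'
python3 -m pendant '[[[0,0,0],[0,0,0],-1],[[0,0,0],[0,0,0],-1],[[0,0,0],[0,0,0],-1],[[0,0,0],[0,0,0],-1],[[0,0,0],[0,0,0],-1],[[0,0,0],[0,0,0],-1],[[0,0,0],[0,0,0],-1],[[0,0,0],[0,0,0],-1],[[0,0,0],[0,0,0],-1],[[0,0,0],[0,0,0],-1]]'
```

```text
time: 9.47
tool_pos: [644.7, -127.4, 163.0]
tcp_rot: [-3.141, 0.002, -3.14]
contact_force: [0.0, 0.1, 0.4]
grip_width: 42.5
finger_force: 0.0
time: 10.3
tool_pos: [644.3, -125.7, 162.3]
tcp_rot: [3.139, 0.0, -3.139]
contact_force: [-0.0, 5.6, 2.5]
grip_width: 12.2
finger_force: 30.0
```

```bash
python3 -m pendant '[[[0,0.2,0],[0,0,0],-1],[[0,0.2,0],[0,0,0],-1],[[0,0.2,0],[0,0,0],-1],[[0,0.2,0],[0,0,0],-1],[[0,0.25,0],[0,0,0],-1],[[0,0,0],[0,0,0],-1],[[0,0,0],[0,0,0],-1],[[0,0,0],[0,0,0],-1],[[0,0,0],[0,0,0],-1],[[0,0,0],[0,0,0],-1]]'
python3 - <<'E'
from h import *
a=bot.capture("wrist"); w=bot.camera_params("wrist"); cv2.imwrite("pics/w3f.png",a)
s=bot.capture("side"); cv2.imwrite("pics/s3f.png",s)
cv2.imwrite("pics/m3.png",np.hstack([cv2.resize(a[100:340,220:420],(400,480),interpolation=2),cv2.resize(s[208:256,330:370],(400,480),interpolation=2)]))
E
```

```text
time: 11.13
tool_pos: [644.0, -96.8, 162.3]
tcp_rot: [-3.14, 0.0, -3.141]
contact_force: [-1.5, -5.5, 3.9]
grip_width: 11.8
finger_force: 30.0
```

View pics/m3.png

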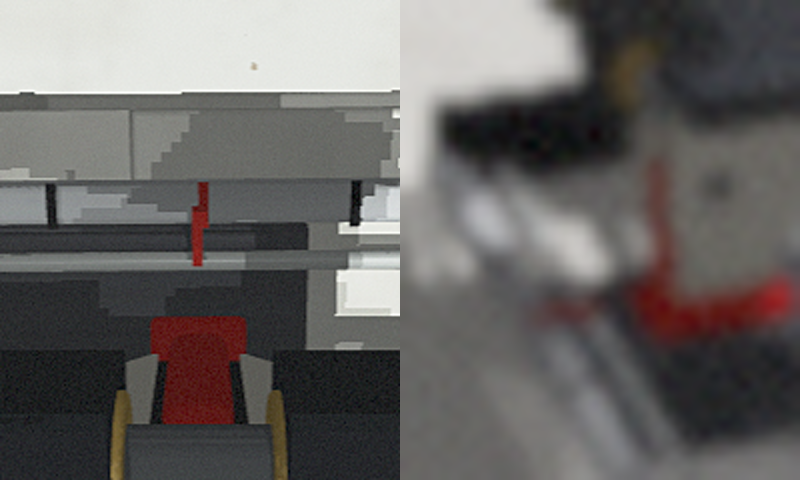

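Wrist crop: the end marks are at x=51 and 356 (60 mm) and the red middle mark is at 203.5. The pointer is at 198, about 1.1 mm short. Nudge it.

```bash
python3 -m pendant '[[[0,0.04,0],[0,0,0],-1],[[0,0,0],[0,0,0],-1],[[0,0,0],[0,0,0],-1],[[0,0,0],[0,0,0],-1],[[0,0,0],[0,0,0],-1],[[0,0,0],[0,0,0],-1],[[0,0,0],[0,0,0],-1],[[0,0,0],[0,0,0],-1],[[0,0,0],[0,0,0],-1],[[0,0,0],[0,0,0],-1]]'
python3 - <<'E'
from h import *
a=bot.capture("wrist")
b,g,r=[a[...,i].astype(int) for i in range(3)]
m=(r>90)&(g<60)&(b<60)
for lo,hi in((191,202),(206,218),(222,232)):
    y,x=np.nonzero(m[lo:hi,290:350]); print(lo,x.mean()+290,len(x))
cv2.imwrite("pics/w4.png",cv2.resize(a[100:340,220:420],(400,480),interpolation=2))
E
```

```text
time: 12.07
tool_pos: [644.0, -95.7, 162.3]
tcp_rot: [-3.14, 0.0, -3.141]
contact_force: [-3.0, -5.3, 3.1]
grip_width: 11.8
finger_force: 30.0
191 318.61290322580646 31
206 318.0 60
222 318.27272727272725 44
```

View pics/w4.png

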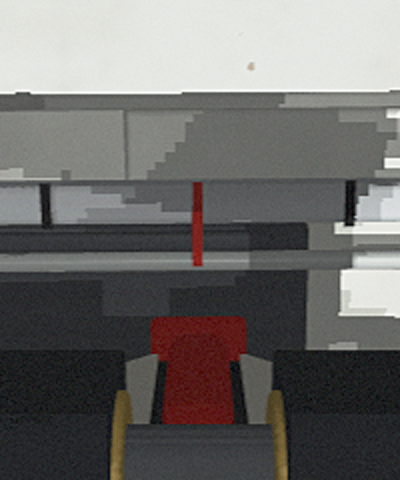

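The pointer and middle mark now line up at (197, 182-265) in the crop, and the tab is held. Handing in.

```bash
python3 -c "
from plant import bot
print(bot.close_job())"
```

```text
the job is handed in; nothing more can be done
None
```

I swung the door open to about 1.69 rad and then slid the shutter to half travel, with the pointer on the red middle mark and the tab still held when I handed the job in at about 12 s; the arm never went near the mug or the casting.

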